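Lay the small casting ring in the V cradle

ROBOT

A 7-joint arm with a two-finger parallel gripper is mounted at the origin on a cart in front of the work surface, level with it; the furniture and walls round the work are solid. World frame = base frame: x ahead of the robot, y to its left, z up, the work surface at z = 0. Lengths are in m, angles in rad, forces in N, time in s.
With the tool pointing down it reaches from about 0.35 to 0.9 m from the base axis. Payload 7.2 kg.
Tool frame: the origin (TCP) lies at the centre of the arm's flange, where the gripper is bolted on; the fingertips stand 173 mm ahead of it and the grasp point (between the pads) lies 155 mm ahead of it; z points along the fingers, y is the line along which they close (so a half turn about z gives the same grasp; the last joint's range is limited). The gripper opens to 85 mm and grips with 20 to 120 N. Pads are 22 mm wide; open, the fingers measure 114 mm over their backs; the gripper's body (76 mm by 85 mm) begins 54 mm behind the grasp point. The pads swing forward as they close: fully open they stand 13 mm farther back than shut.
Start: joints at [-1.2, 0.411, -0.013, 1.596, 0.006, 1.134, -0.082], TCP at [0.266, 0.566, 0.405] pointing down, gripper open.
Joint ranges: [-2.95, 2.95], [-0.29, 1.99], [-1.47, 1.44], [0.14, 2.54], [-1.03, 4.17], [0.13, 1.85], [-2.86, 2.86]. Speed limits (rad/s): [2.39, 2.39, 3.01, 3.01, 3.14, 3.14, 3.14].

INTERFACE

Orientations are given as a unit quaternion [w, x, y, z].
In Python, from cell import sensors, viewer, ticket, boxes_of, spot_point gives the robot as it stands. The module is installed in compiled form; this text tells all that it offers.
- The arm moves only by the tool arm_command, never from a script. Its argument "series" is text: rows parted by semicolons, each of 5 numbers parted by spaces: the opening, from 0 (shut) to 1 (fully open), then the shift along the tool's x, y, z in cm, then the turn about the tool's z in rad. A call has 1 to 5 rows; each row shifts and turns the commanded pose from where the row before left it, along the tool's axes as they then stand; what a row does not reach is not made up. A row lasts 1/10 s, in which the tool goes at most 50 mm and 8.59 degrees, less where a joint would pass 70% of its speed; a pose out of reach is approached as far as the arm can. A call with a gripper value outside its range is refused whole. The fingers move at their own pace and stop on an object; "grip_force" is the grip in N (left out, the last holds). Time passes only in rows, so rows that do not move let the fingers close. It gives the time, the measured TCP pose, the force, the opening and the grip force at its end, in the units of the state.
- sensors.get_obs(): the state, without advancing time (a new reading comes with each control period).
- viewer.get_image(name): name is "side" or "top" or "wrist"; returns a dict with "color" (400x640x3 uint8, blue, green, red), "range_z" (400x640 float32, m along the optical axis (not along the pixel's ray), 0 where there is no reading), "mtx" (3x3 intrinsics, pixels), "R" (3x3) and "t" (3): a world point X has camera coordinates R X + t. Camera axes: x right, y down, z forward; pixel columns grow to the right and rows downward; lengths in m; the calibration is good to about 2 mm. A picture is of the moment at which its call begins.
- ticket.job_done(): hands the job in; it is judged then, once.
Trained networks look in a picture, given as the dict that the camera call returned (one of the last four; its "shot" number tells which), for a name from the list of things; names that differ only in an ending like _2 or _b are one class to them, and where a whole thing is asked for, a point or a joint stands for the part that bears it (a point fixed in the world has none). Each returns a list of dicts, best first, with "confidence" (0 to 1); they miss things now and then, are a little off and sometimes report something else, mostly with a low value. They report only what shows in the picture. A call takes as long as a camera call. They do not tell look-alikes from the thing itself.
- boxes_of(picture, query): "centre" ([row, column] in pixels, amid what is visible of it).
- spot_point(picture, query): "centre" ([row, column] in pixels: a listed point, or the origin of a listed thing).
The state is a dict: "clock": time; "q": joint angles; "qvel": joint speeds; "effort": joint torques, N m; "tcp_pos": TCP position; "tcp_rot": TCP orientation; "wrist_force": force on the tool from outside, world axes, zero at the start; "torque": the same for the moment, N m; "grip_width": finger opening in m; "gripper_force": force on a finger pad.
Only numpy, scipy, OpenCV 4.12 (cv2) and the standard library are available. Lean on these libraries where they do the work, as an engineer would, in place of code of your own. Each camera call takes 0.05 s, during which the arm holds its last target. There are 200 camera calls.

TASK

Lay the smaller of the two casting rings on its side in the V cradle, so that it lies level in the groove, lengthwise along it and about in the middle of its length. Either end may face either way. Leave the larger casting ring standing where it is.

Things in the scene. Friction and masses are not known exactly. Their poses are not given: they have to be found in the camera images.
- small_ring: the smaller casting ring: a plain open tube, pale grey, 42 mm outer diameter, 50 mm long, wall about 5 mm, about 0.1 kg, standing upright on an 8 mm thick pale wooden board that lies on the bench. Origin at the centre of its lower end; z runs along its axis to the other end (up at the start). It is round, so its yaw does not matter.
- small_ring_mid (a point): the middle of the small ring: on its axis, 25 mm from either end
- cradle: shallow V cradle fixed on the board: 90 x 64 x 8 mm steel foot, narrow aluminium trough with dark rubber faces. Open-ended groove 80 mm long along its x axis, faces sloping 30 degrees, 36 mm above the board at the bottom, 44 mm at the lips, trough 34 mm wide outside. Origin mid-foot on the board, y across, z up. Seated, the small ring's axis is 60 mm above the board, over the x axis.
- large_ring: the larger casting ring, to be left alone: the same plain open tube, 62 mm outer diameter, 60 mm high, upright on the same board. Origin at the centre of its underside, z up along its axis. (Beware: the window blind behind the board is solid, its face about 0.69 m ahead of the robot's base axis, from 0.12 m above the bench upward.)
Mind the look-alikes: they are no part of the job. What is shaped like the small_ring but blue is not meant.

How it is judged:
By the outcome, as a careful person would: the job done as asked, in the order asked, and still so for the second after the job is handed in, with the robot touching nothing.
It also fails if it takes over 38 s, if anything falls off the work surface, if the arm or the gripper's body presses on something with over 40 N, if the wrist force passes 120 N, or if a joint passes its speed limit or range.

## Working session

There is one attempt and no reset: what is moved stays moved. The work goes in short steps, Python scripts to look and compute and a tool call to move; the robot and the scene stay as the last step left them, time stands still between calls to the robot, and variables do not carry over. Pictures are saved under pics/ and viewed, at most 10 in all, crops included, and the job is handed in when it is done.

Besides the shell and the picture viewer there is one more tool, called after "Request:" as name(argument=value, ...), one argument or row to a line, values as JSON. arm_command: Moves the arm, as the interface text tells. Its arguments: {"type":"object","properties":{"series":{"type":"string"},"grip_force":{"type":"number"}},"required":["series"]}

```bash
mkdir -p pics; cat > h.py <<'E'
import numpy as np, cv2
from cell import sensors, viewer, ticket, boxes_of, spot_point
def world(p,r,c,z=None):
    d=z if z else p["range_z"][int(r),int(c)]
    return p["R"].T@(np.linalg.inv(p["mtx"])@np.array([c,r,1.])*d-p["t"])
def cloud(p):
    v,u=np.mgrid[0:400,0:640]; d=p["range_z"].astype(float)
    X=np.stack([u*d,v*d,d],-1)@np.linalg.inv(p["mtx"]).T
    return (X-p["t"])@p["R"], d>0
E
python3 - <<'E'
from h import *
s=sensors.get_obs(); print(s)
ims=[]
for n in("top","side"):
    p=viewer.get_image(n); ims.append(p["color"])
    print(n,"cam",-p["R"].T@p["t"])
    for q in("small_ring","cradle","large_ring"):
        for b in boxes_of(p,q): 
            r,c=b["centre"]; print(q,np.round([r,c,b["confidence"]],2),np.round(world(p,r,c),3), p["color"][int(r),int(c)])
cv2.imwrite("pics/a.png",cv2.resize(np.vstack(ims),(480,600)))
cv2.imwrite("pics/top.png",ims[0]);cv2.imwrite("pics/side.png",ims[1])
E
```

```text
{'clock': 0.0, 'q': array([-1.20018376,  0.41190865, -0.01272136,  1.5970682 ,  0.00559723,
        1.13429975, -0.08220606]), 'qvel': array([ 9.18511445e-05, -6.13502482e-04,  9.89097906e-04,  1.66049595e-03,
        3.84694020e-04, -4.96478687e-04,  1.37550115e-03]), 'effort': array([ 1.03298695e-03, -6.00629926e+01,  6.82571288e-01, -2.99411577e+01,
        1.38083578e-02,  1.05522564e-02, -1.43498141e-05]), 'tcp_pos': array([0.26546056, 0.56557489, 0.40383745]), 'tcp_rot': array([-1.24825879e-04,  2.17637372e-01,  9.76029352e-01, -8.14675642e-04]), 'wrist_force': array([-0.49715097,  0.63110356, -0.41584209]), 'torque': array([-0.02013971,  0.02472107,  0.0093882 ]), 'gripper_force': 0.0, 'grip_width': 0.0854348325056195}
top cam [ 0.30123443 -0.01348178  1.21760938]
small_ring [228.7  466.7    0.77] [ 0.332 -0.449 -0.003] [120 115 111]
small_ring [148.7  185.     0.71] [ 0.566  0.431 -0.002] [66 72 74]
small_ring [197.2  179.7    0.59] [0.411 0.438 0.001] [39 17  6]
cradle [197.9  412.     0.65] [ 0.418 -0.273  0.043] [19 21 23]
large_ring [184.4  213.2    0.49] [0.451 0.33  0.018] [43 47 49]
side cam [ 0.38824657 -1.02167103  0.84871537]
small_ring [212.9  333.4    0.77] [ 0.473 -0.041  0.048] [118 130 143]
small_ring [142.9  344.5    0.74] [0.545 0.391 0.045] [110  81  77]
small_ring [144.7  304.8    0.62] [0.391 0.405 0.032] [105  78  75]
small_ring [326.2  274.1    0.56] [ 0.307 -0.413  0.006] [109  72  63]
cradle [281.3  316.8    0.86] [ 0.412 -0.314  0.049] [ 91 102 115]
large_ring [155.   313.9    0.53] [0.423 0.282 0.059] [109 121 130]
```

View pics/top.png

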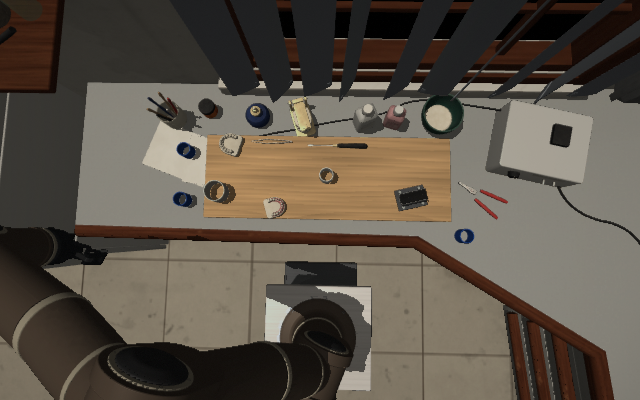

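View pics/side.png

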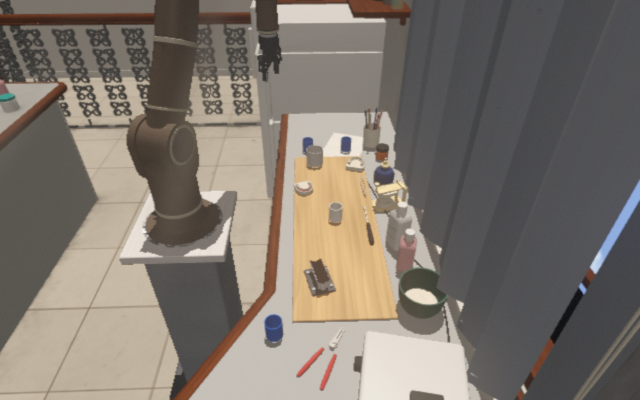

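The top view shows the small grey ring at about (175, 327), the cradle at (198, 412) with its groove running roughly along the columns, and the large ring at (190, 216). The blue rings are look-alikes. Next I'll fit the ring and cradle from depth.

```bash
python3 - <<'E'
from h import *
for n in("top","side"):
    p=viewer.get_image(n); X,ok=cloud(p)
    def sel(cx,cy,r,z0,z1): 
        m=ok&(np.hypot(X[...,0]-cx,X[...,1]-cy)<r)&(X[...,2]>z0)&(X[...,2]<z1); return X[m]
    R=sel(.47,-.04,.06,.045,.075); print(n,"ring",len(R),R.min(0),R.max(0))
    if len(R): print(cv2.minEnclosingCircle(R[:,:2].astype(np.float32)))
    b=sel(.47,-.15,.05,-.02,.03); print("board z",np.median(b[:,2]))
    for z0,z1 in((.012,.03),(.038,.07)):
        C=sel(.415,-.28,.075,z0,z1); print("cr",len(C),C.mean(0),cv2.minAreaRect(C[:,:2].astype(np.float32)),np.percentile(C[:,2],[5,50,95]))
    for q in("small_ring","cradle"):
        for b in spot_point(p,q): r,c=b["centre"]; print(q,r,c,b["confidence"],world(p,r,c))
E
```

```text
top ring 45 [ 0.46271365 -0.03372766  0.04522737] [0.50477797 0.0050325  0.06157629]
((0.4835243225097656, -0.01487555168569088), 0.021359004080295563)
board z 0.008089461597409395
cr 364 [ 0.41734907 -0.27127476  0.01582532] ((0.4094598591327667, -0.2836841344833374), (0.12073077261447906, 0.1426263302564621), 26.638051986694336) [0.01222956 0.01565909 0.01997991]
cr 315 [ 0.42290274 -0.27368597  0.04841594] ((0.4231279194355011, -0.2740803360939026), (0.03413289785385132, 0.08116474002599716), 13.751618385314941) [0.04269267 0.04854649 0.05408704]
small_ring 199.7 186.0 0.68 [0.3995893  0.40045031 0.04912027]
small_ring 179.7 323.6 0.67 [ 0.47368829 -0.00872268  0.00419013]
small_ring 151.6 189.1 0.51 [0.54558897 0.39925836 0.04964489]
cradle 198.3 411.0 0.58 [ 0.41691951 -0.2693051   0.04468596]
side ring 90 [ 0.46006085 -0.04123726  0.04502947] [0.49882978 0.00410836 0.06038778]
((0.47912532091140747, -0.018475066870450974), 0.024110348895192146)
board z 0.007567825683105623
cr 391 [ 0.41588625 -0.29058272  0.01646589] ((0.4282717704772949, -0.2762143015861511), (0.08418543636798859, 0.09393436461687088), 12.338412284851074) [0.01296672 0.01571658 0.02341719]
cr 316 [ 0.41946933 -0.27932285  0.0477716 ] ((0.4184122383594513, -0.2768239676952362), (0.03366388380527496, 0.08258131891489029), 15.003748893737793) [0.04308379 0.04790059 0.0524796 ]
small_ring 334.3 276.9 0.78 [ 0.31598002 -0.45040524  0.02663892]
small_ring 146.4 342.6 0.59 [0.53885491 0.39752057 0.02580015]
small_ring 216.5 333.3 0.54 [ 0.47316727 -0.03719245  0.03069553]
small_ring 149.1 309.3 0.52 [0.4071609  0.33467071 0.05325429]
small_ring 280.7 318.5 0.18 [ 0.41682306 -0.3125393   0.04951045]
cradle 282.8 317.2 0.89 [ 0.41337315 -0.31687843  0.04667939]
```

Request:
arm_command(
  series="1 0 0 0 0.148; 1 0 0 0 0.148; 1 0 0 0 0.148; 1 0 0 0 0.148; 1 0 0 0 0.148",
  grip_force=25,
)

```text
clock: 1.2
tcp_pos: [0.2655, 0.5658, 0.4047]
tcp_rot: [-0.0, 0.558, 0.83, 0.0]
wrist_force: [-0.5, -0.1, -0.0]
grip_width: 0.0855
gripper_force: 0.0
```

Request:
arm_command(
  series="1 0 0 0 0.147; 1 -4.5 0.5 0 0; 1 -4.5 0.5 0 0; 1 -4.5 0.5 0 0; 1 -4.5 0.5 0 0",
)

```text
clock: 1.7
tcp_pos: [0.3289, 0.3943, 0.4048]
tcp_rot: [-0.0, 0.615, 0.788, 0.0]
wrist_force: [0.1, 0.1, -0.1]
grip_width: 0.0849
gripper_force: 0.0
```

Request:
arm_command(
  series="1 -4.5 0.5 0 0; 1 -4.5 0.5 0 0; 1 -4.5 0.5 0 0; 1 -4.5 0.5 0 0; 1 -4.5 0.5 0 0",
)

```text
clock: 2.2
tcp_pos: [0.4077, 0.182, 0.4051]
tcp_rot: [0.0, 0.615, 0.788, 0.001]
wrist_force: [1.3, 0.9, 0.8]
grip_width: 0.0855
gripper_force: 0.0
```

Request:
arm_command(
  series="1 -4.5 0.5 0 0; 1 -4.5 0.5 1 0; 1 -4 0.5 2 0; 1 -2 0.5 2 0; 1 0 0 0 0",
)

```text
clock: 2.7
tcp_pos: [0.4632, 0.0402, 0.353]
tcp_rot: [-0.0, 0.617, 0.787, -0.001]
wrist_force: [-1.1, 0.8, 1.4]
grip_width: 0.0853
gripper_force: 0.0
```

```bash
cat >> h.py <<'E'
from scipy.spatial.transform import Rotation as Ro
def toolR(s): w,x,y,z=s["tcp_rot"]; return Ro.from_quat([x,y,z,w]).as_matrix()
E
cat > look.py <<'E'
from h import *
import sys
s=sensors.get_obs(); T=toolR(s); print(s["tcp_pos"],"yaw y",np.degrees(np.arctan2(T[1,1],T[0,1])))
for n in sys.argv[1:]:
    p=viewer.get_image(n); X,ok=cloud(p)
    m=ok&(np.hypot(X[...,0]-.482,X[...,1]+.016)<.05)&(X[...,2]>.045)&(X[...,2]<.075)
    R=X[m]; print(n,len(R),"z",np.percentile(R[:,2],[50,90]) if len(R) else"")
    R=R[R[:,2]>.053]
    if len(R)>5:
        c,r=cv2.minEnclosingCircle(R[:,:2].astype(np.float32)); print("circle",c,r)
        print("tool shift cm",100*(T.T@np.array([c[0]-s["tcp_pos"][0],c[1]-s["tcp_pos"][1],0])))
    m=ok&(np.hypot(X[...,0]-.421,X[...,1]+.276)<.075)&(X[...,2]>.038)&(X[...,2]<.07); C=X[m]
    if len(C)>50: print("cradle",len(C),cv2.minAreaRect(C[:,:2].astype(np.float32)))
    cv2.imwrite(f"pics/{n}_{s['clock']:.1f}.png",p["color"])
E
python3 look.py wrist top side; ls pics
```

```text
[0.46324956 0.04021219 0.35303637] yaw y 13.753858514547037
wrist 878 z [0.05446987 0.05698839]
circle (0.4828324019908905, -0.015323293395340443) 0.02134925313293934
tool shift cm [-5.85988766  0.58176734  0.00681801]
top 38 z [0.05487725 0.05865742]
circle (0.48345673084259033, -0.015746653079986572) 0.02121540531516075
tool shift cm [-5.91585332  0.63234442  0.00676302]
cradle 315 ((0.4230422377586365, -0.27418020367622375), (0.03400475159287453, 0.08115887641906738), 13.785097122192383)
side 88 z [0.05244946 0.05776483]
circle (0.4806871712207794, -0.01829148270189762) 0.02308032102882862
tool shift cm [-6.09719117  0.30282739  0.00790107]
cradle 316 ((0.41880202293395996, -0.2781140208244324), (0.03374776989221573, 0.08207917213439941), 14.359431266784668)
a.png
side.png
side_2.7.png
top.png
top_2.7.png
wrist_2.7.png
```

Request:
arm_command(
  series="1 -4 0.4 0 0; 1 -1.9 0.2 3 0; 1 0 0 4 0; 1 0 0 4 0; 1 0 0 2.5 0",
)

```text
clock: 3.35
tcp_pos: [0.483, -0.0109, 0.2182]
tcp_rot: [-0.001, 0.614, 0.789, 0.0]
wrist_force: [-0.4, 0.0, 0.0]
grip_width: 0.0855
gripper_force: 0.0
```

Request:
arm_command(
  series="1 0 0 2.2 0; 1 0 0 0 0; 1 0 0 0 0; 0.6 0 0 0 0; 0.45 0 0 0 0",
  grip_force=25,
)

```text
clock: 3.85
tcp_pos: [0.4839, -0.0123, 0.1991]
tcp_rot: [0.001, 0.615, 0.788, 0.001]
wrist_force: [-0.1, 0.8, -0.2]
grip_width: 0.0592
gripper_force: 0.0
```

Request:
arm_command(
  series="0.3 0 0 0 0; 0.3 0 0 0 0; 0.3 0 0 0 0; 0.3 0 0 0 0; 0.3 0 0 0 0",
  grip_force=25,
)

```text
clock: 4.35
tcp_pos: [0.4837, -0.0126, 0.1987]
tcp_rot: [0.0, 0.615, 0.788, 0.001]
wrist_force: [-1.3, 1.0, 9.4]
grip_width: 0.0409
gripper_force: 24.1
```

Request:
arm_command(
  series="0.3 0 0 -2 0; 0.3 0 0 -4 0; 0.3 0 0 -4 0; 0.3 -3 -2 0 0; 0.3 -4 -3 0 0",
)

```text
clock: 4.85
tcp_pos: [0.453, -0.0915, 0.2993]
tcp_rot: [0.002, 0.613, 0.79, 0.002]
wrist_force: [0.3, -1.0, -0.4]
grip_width: 0.0405
gripper_force: 25.9
```

Request:
arm_command(
  series="0.3 -4 -3 0 0; 0.3 -3 -3 0 0; 0.3 -1 -1.5 0 0; 0.3 0 0 0 0; 0.3 0 0 0 0",
)

```text
clock: 5.35
tcp_pos: [0.3986, -0.1884, 0.298]
tcp_rot: [0.0, 0.616, 0.788, 0.0]
wrist_force: [1.2, -0.4, -1.4]
grip_width: 0.0406
gripper_force: 25.9
```

```bash
python3 look.py wrist top side; python3 - <<'E'
import cv2,numpy as np,glob
w=sorted(glob.glob("pics/wrist_5*.png")+glob.glob("pics/wrist_6*.png"))[-1]; s=w.replace("wrist","side")
a=cv2.imread(w); b=cv2.resize(cv2.imread(s)[200:300,260:420],(640,400)); b0=np.vstack([a,b]); cv2.imwrite("pics/v3.png",cv2.resize(b0,(480,600)))
E
```

```text
[ 0.3986027  -0.18838949  0.29795446] yaw y 13.98801512832735
wrist 0 z 
cradle 637 ((0.42154547572135925, -0.2724144458770752), (0.03377047926187515, 0.07715938240289688), 13.646728515625)
top 0 z 
side 0 z 
cradle 314 ((0.4183543622493744, -0.27683544158935547), (0.034582383930683136, 0.0858750194311142), 14.148229598999023)
```

View pics/v3.png

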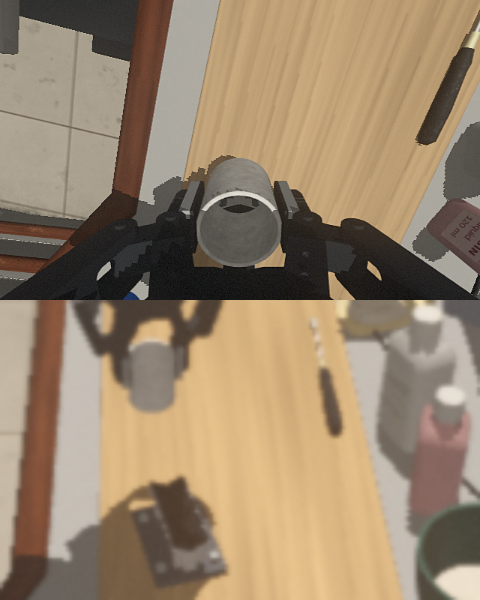

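Request:
arm_command(
  series="0.3 0 0.2 3 0; 0.3 0 0 3 0; 0.3 0 0 1.4 0; 0.3 0 0 0 0; 0.3 0 0 0 0",
)

```text
clock: 6.0
tcp_pos: [0.4009, -0.1876, 0.2238]
tcp_rot: [-0.0, 0.615, 0.789, -0.0]
wrist_force: [-1.0, -0.1, -0.3]
grip_width: 0.0408
gripper_force: 25.8
```

```bash
python3 - <<'E'
from h import *
s=sensors.get_obs(); t=s["tcp_pos"]; print(t)
u=np.array([.24,-.971]);v=np.array([.971,.24])
print("u,v",t[:2]@u,t[:2]@v)
for n in("top","side","wrist"):
    p=viewer.get_image(n);X,ok=cloud(p)
    U=X[...,:2]@u;V=X[...,:2]@v;Z=X[...,2]
    m=ok&(abs(U-.368)<.06)&(abs(V-.343)<.035)&(Z>.038)&(Z<.06)
    a=U[m];b=V[m];print(n,"cradle",m.sum(),np.percentile(a,[1,99]) if m.sum() else"",np.percentile(b,[1,99]) if m.sum() else"")
    g=p["color"].astype(int); pale=(g.max(-1)-g.min(-1)<30)&(g.mean(-1)>60)
    m=ok&(abs(U-t[:2]@u)<.035)&(abs(V-t[:2]@v)<.024)&(Z>.02)&(Z<.1)&pale
    if m.sum():print("ring",m.sum(),"u",np.percentile(U[m],[1,99]),"v",np.percentile(V[m],[1,99]),"z",np.percentile(Z[m],[1,99]))
E
```

```text
[ 0.40089776 -0.18764114  0.22379457]
u,v 0.2784150102715 0.34423785545766267
top cradle 0  
side cradle 315 [0.33017263 0.40971783] [0.32368453 0.3566033 ]
ring 313 u [0.26172013 0.30507146] v [0.32178359 0.36723164] z [0.03752511 0.09023127]
wrist cradle 388 [0.32767548 0.33893199] [0.32704108 0.36069264]
ring 12443 u [0.26066675 0.30115105] v [0.3213212  0.36600633] z [0.03390885 0.08795758]
```

Request:
arm_command(
  series="0.3 -1 0 0 0; 0.3 -1 0 0 0; 0.3 -0.7 0 0 0; 0.3 -0.5 0 0 0; 0.3 -0.5 0 0 0",
  grip_force=20,
)

```text
clock: 6.65
tcp_pos: [0.4085, -0.2204, 0.2233]
tcp_rot: [-0.005, 0.614, 0.789, 0.002]
wrist_force: [-7.2, 22.7, 19.2]
grip_width: 0.0403
gripper_force: 25.8
```

Request:
arm_command(
  series="0.3 -0.4 0 0 0; 0.3 -0.4 0 0 0; 0.3 -0.4 0 0 0",
)

```text
clock: 6.95
tcp_pos: [0.4109, -0.2313, 0.2234]
tcp_rot: [-0.006, 0.614, 0.789, 0.003]
wrist_force: [-9.2, 24.2, 22.4]
grip_width: 0.0405
gripper_force: 28.7
```

```bash
python3 - <<'E'
from h import *
p=viewer.get_image("wrist"); q=viewer.get_image("side")
cv2.imwrite("pics/v4.png",cv2.resize(np.vstack([p["color"],cv2.resize(q["color"][220:300,270:398],(640,400),interpolation=cv2.INTER_CUBIC)]),(480,600)))
E
```

```text
(no output)
```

View pics/v4.png

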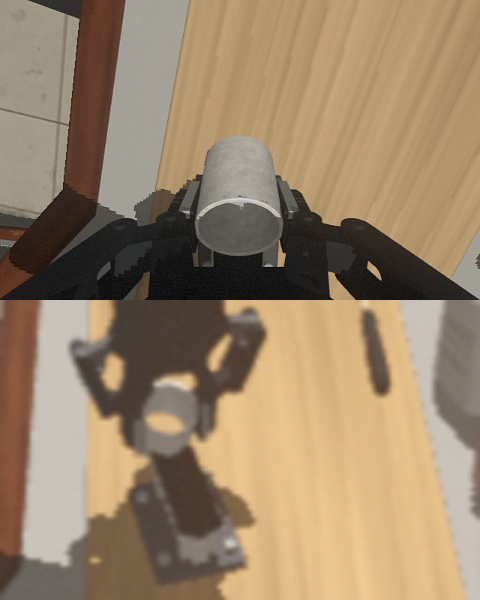

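The ring is pivoting as planned: its top end now faces the cradle and its lower end trails. I'll continue the sweep.

Request:
arm_command(
  series="0.3 -0.5 0 0 0; 0.3 -0.5 0 0 0; 0.3 -0.5 0 0 0; 0.3 -0.5 0 0 0; 0.3 -0.5 0 0 0",
)

```text
clock: 7.55
tcp_pos: [0.4178, -0.2597, 0.2234]
tcp_rot: [-0.002, 0.615, 0.788, 0.0]
wrist_force: [-2.7, 3.2, 1.8]
grip_width: 0.0408
gripper_force: 20.1
```

Request:
arm_command(
  series="0.3 -0.5 0 0 0; 0.3 -0.5 0 0 0; 0.3 -0.5 0 0 0; 0.3 0 0 0 0",
)

```text
clock: 7.95
tcp_pos: [0.4222, -0.2758, 0.224]
tcp_rot: [0.001, 0.616, 0.788, -0.0]
wrist_force: [-1.4, -1.3, 2.9]
grip_width: 0.0409
gripper_force: 20.2
```

```bash
cat > ax.py <<'E'
from h import *
s=sensors.get_obs(); t=s["tcp_pos"]; u=np.array([.24,-.971]);v=np.array([.971,.24]); print(t,"u,v",t[:2]@u,t[:2]@v,s["grip_width"])
ims=[]
for n in("wrist","side","top"):
    p=viewer.get_image(n);X,ok=cloud(p);U=X[...,:2]@u;V=X[...,:2]@v;Z=X[...,2]
    g=p["color"].astype(int); pale=(g.max(-1)-g.min(-1)<30)&(g.mean(-1)>60)
    m=ok&(abs(U-.36)<.06)&(abs(V-.344)<.024)&(Z>.03)&(Z<.12)&pale
    if m.sum()<20: continue
    print(n,m.sum(),"u",np.percentile(U[m],[1,99]),"v",np.percentile(V[m],[1,99]),"z",np.percentile(Z[m],[1,99]))
    k=m&(abs(V-.344)<.005)&(Z>.06)   # crest line
    if k.sum()>10:
        for a in np.arange(.30,.42,.01):
            j=k&(abs(U-a)<.005)
            if j.sum()>2: print("  crest u %.3f z %.4f"%(a,Z[j].max()))
    ims.append(p["color"])
q=cv2.resize(ims[1][220:300,270:398],(640,400),interpolation=cv2.INTER_CUBIC)
cv2.imwrite("pics/ax%.1f.png"%s["clock"],cv2.resize(np.vstack([ims[0],q]),(480,600))); print("pics/ax%.1f.png"%s["clock"])
E
python3 ax.py
```

```text
[ 0.42218719 -0.27579152  0.22398814] u,v 0.3691184900802958 0.3437537963241377 0.0409090545408707
wrist 18578 u [0.32003244 0.36750291] v [0.32165176 0.36491245] z [0.072494   0.09948267]
  crest u 0.320 z 0.0895
  crest u 0.330 z 0.0920
  crest u 0.340 z 0.0951
  crest u 0.350 z 0.0983
  crest u 0.360 z 0.1012
  crest u 0.370 z 0.1009
side 366 u [0.33751072 0.4099297 ] v [0.32270851 0.36732386] z [0.03124101 0.11424283]
  crest u 0.360 z 0.0997
  crest u 0.370 z 0.0999
  crest u 0.380 z 0.0634
top 68 u [0.31863577 0.35201018] v [0.34188419 0.36680414] z [0.07342098 0.09301284]
pics/ax8.0.png
```

Request:
arm_command(
  series="0.3 -0.5 0 0 0; 0.3 -0.5 0 0 0; 0.3 -0.5 0 0 0; 0.3 -0.4 0 0.3 0; 0.3 0 0 0.3 0",
)

```text
clock: 8.6
tcp_pos: [0.427, -0.2943, 0.2179]
tcp_rot: [0.002, 0.616, 0.788, -0.0]
wrist_force: [-1.1, -5.2, 6.0]
grip_width: 0.0405
gripper_force: 20.4
```

Request:
arm_command(
  series="0.3 0 0 0.2 0; 0.3 0 0 0.2 0; 0.3 0 0 0 0; 0.3 0 0 0 0",
)

```text
clock: 9.0
tcp_pos: [0.4269, -0.2947, 0.2142]
tcp_rot: [0.002, 0.616, 0.788, -0.001]
wrist_force: [-1.8, -4.5, 5.0]
grip_width: 0.0409
gripper_force: 20.6
```

```bash
python3 ax.py
```

```text
[ 0.42688193 -0.29471087  0.21419911] u,v 0.3886159199140385 0.3437717397786307 0.04086172333331246
wrist 20856 u [0.3358962 0.391555 ] v [0.32200969 0.36470675] z [0.04776905 0.08951106]
  crest u 0.340 z 0.0896
  crest u 0.350 z 0.0899
  crest u 0.360 z 0.0902
  crest u 0.370 z 0.0902
  crest u 0.380 z 0.0905
  crest u 0.390 z 0.0905
side 355 u [0.36248558 0.41026527] v [0.32109174 0.36657955] z [0.03162902 0.11833682]
  crest u 0.380 z 0.0916
  crest u 0.390 z 0.0917
  crest u 0.400 z 0.1179
top 74 u [0.32740216 0.37338851] v [0.34641682 0.36662383] z [0.04545395 0.09196676]
pics/ax9.0.png
```

Request:
arm_command(
  series="0.3 -0.2 0 0.1 0; 0.3 0 0 0 0; 0.5 0 0 0 0; 0.55 0 0 0 0; 0.7 0 0 0 0",
)

```text
clock: 9.65
tcp_pos: [0.4273, -0.2946, 0.2124]
tcp_rot: [0.0, 0.615, 0.788, 0.0]
wrist_force: [0.2, -0.1, -0.6]
grip_width: 0.0591
gripper_force: 0.0
```

Request:
arm_command(
  series="0.8 0 0 0 0; 1 0 0 0 0; 1 0 0 -2 0; 1 0 0 -4 0; 1 0 0 -4 0",
)

```text
clock: 10.15
tcp_pos: [0.4268, -0.2946, 0.3133]
tcp_rot: [-0.001, 0.615, 0.788, -0.0]
wrist_force: [1.9, -1.0, -0.6]
grip_width: 0.0852
gripper_force: 0.0
```

Request:
arm_command(
  series="1 4 0 -3 0; 1 4 0 0 0; 1 4 0 0 0; 1 0 0 0 0",
)

```text
clock: 10.55
tcp_pos: [0.397, -0.174, 0.3425]
tcp_rot: [-0.001, 0.613, 0.79, 0.001]
wrist_force: [-0.3, -0.1, 0.0]
grip_width: 0.0858
gripper_force: 0.0
```

```bash
python3 ax.py
```

```text
[ 0.39700025 -0.17398593  0.34248603] u,v 0.26422040220382187 0.3437306166875695 0.08584828946733696
wrist 3959 u [0.32805631 0.38910926] v [0.32370577 0.36352961] z [0.03596072 0.08804172]
  crest u 0.340 z 0.0882
  crest u 0.350 z 0.0891
  crest u 0.360 z 0.0888
  crest u 0.370 z 0.0888
  crest u 0.380 z 0.0887
  crest u 0.390 z 0.0883
side 400 u [0.34825414 0.40924907] v [0.3205665  0.35838735] z [0.03329943 0.08991884]
  crest u 0.350 z 0.0909
  crest u 0.360 z 0.0894
  crest u 0.370 z 0.0890
  crest u 0.380 z 0.0900
  crest u 0.390 z 0.0899
pics/ax10.6.png
```

View pics/ax10.6.png

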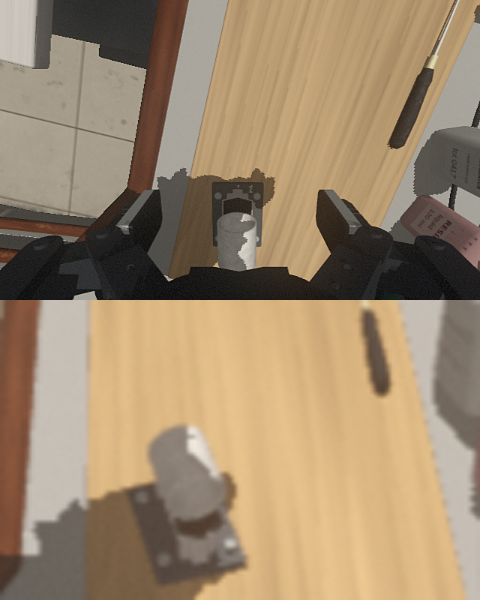

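```bash
python3 - <<'E'
from h import *
u=np.array([.24,-.971]);v=np.array([.971,.24])
for n in("wrist","side","top"):
    p=viewer.get_image(n);X,ok=cloud(p);U=X[...,:2]@u;V=X[...,:2]@v;Z=X[...,2]
    for z0,z1 in((.065,.1),(.038,.053)):
        m=ok&(abs(U-.367)<.06)&(abs(V-.344)<.03)&(Z>z0)&(Z<z1); print(n,z0,m.sum(),np.round(np.percentile(U[m],[0.5,99.5]),4),np.round(np.percentile(V[m],[1,99]),4))
E
```

```text
wrist 0.065 2998 [0.3432 0.3929] [0.3237 0.364 ]
wrist 0.038 1595 [0.3276 0.3668] [0.3272 0.3604]
side 0.065 251 [0.3436 0.397 ] [0.3191 0.36  ]
side 0.038 168 [0.3623 0.4102] [0.3242 0.3554]Traceback (most recent call last):
  File "<stdin>", line 6, in <module>
    return _quantile_unchecked(
        a, q, axis, out, overwrite_input, method, keepdims, weights)
    return _ureduce(a,
                    func=_quantile_ureduce_func,
    ...<5 lines>...
                    overwrite_input=overwrite_input,
                    method=method)
    r = func(a, **kwargs)
    result = _quantile(arr,
                       quantiles=q,
    ...<2 lines>...
                       out=out,
                       weights=wgt)
    slices_having_nans = np.isnan(arr[-1, ...])
                                  ~~~^^^^^^^^^
IndexError: index -1 is out of bounds for axis 0 with size 0
```

The ring lies level in the groove. It spans 0.343–0.393 along the groove, so its middle is at 0.368, matching the cradle's middle at 0.368. The gripper is clear.

```bash
python3 -c "
from cell import ticket; print(ticket.job_done())"
```

```text
the job is handed in; nothing more can be done
None
```

The small ring lies level in the V cradle, lengthwise along the groove and within about 1 mm of its middle, with the gripper clear of it and the large ring never approached; I handed the job in at about 11 s of the 38 s allowed.

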